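Find the dragging roller in the parcel track and swap it

TASK

One of the three rollers in the parcel track drags on its bearings, though all three look alike. Spin each of them at least an eighth of a turn with a light fingertip stroke to feel which one it is, then lift only that one out of its slots and lay it in the grey plastic tray. Take the spare roller from the cardboard box and set it gently, fully home, in the empty slots; leave the two good rollers in the track and the other things on the desk alone.

Things in the scene. Friction and masses are not known exactly. Their poses are not given: they have to be found in the camera images.
- track: parcel roller track fixed to the desk. Origin on the desk, mid-track. Two aluminium rails 270 mm long (along x), 69 mm high, 6 mm thick, centred at y = +-82 mm (158 mm clear between). Rollers lie along its y at x = -75, 0, +75 mm, tops 76 mm above the desk, 7 mm proud of the rails. More than 30 N between a roller and the track (weight included) spoils the bearings.
- slot_0 (a point): centre of the roller that starts in the track's place at x = -75 mm, and of any roller fully home there: 60 mm above the desk, midway between the rails; axes as the track's. Any of the three may be the dragging one: turning its tube takes about 3 N along its surface and it stops when let go; a good one takes under 0.3 N and coasts on. Axle slots 11 mm wide, 13 mm deep, with 4 mm 45 degree lead-ins
- slot_1 (a point): centre of the roller that starts in the track's place at x = 0 mm, and of any roller fully home there: 60 mm above the desk, midway between the rails; axes as the track's. Any of the three may be the dragging one: turning its tube takes about 3 N along its surface and it stops when let go; a good one takes under 0.3 N and coasts on. Axle slots 11 mm wide, 13 mm deep, with 4 mm 45 degree lead-ins
- slot_2 (a point): centre of the roller that starts in the track's place at x = 75 mm, and of any roller fully home there: 60 mm above the desk, midway between the rails; axes as the track's. Any of the three may be the dragging one: turning its tube takes about 3 N along its surface and it stops when let go; a good one takes under 0.3 N and coasts on. Axle slots 11 mm wide, 13 mm deep, with 4 mm 45 degree lead-ins
- spare_roller_centre (a point): centre of the spare (good) roller; y axis along it. All four rollers are alike: tube with a soft grey plastic sleeve, 32 mm diameter, 150 mm long, turning on bearings about an axle with 8 mm square ends that stick out 15 mm (180 mm overall), 0.35 kg. The spare starts in the cardboard box, centre 32 mm above the desk, axle flats level, as they must be to enter the slots.
- tray: open grey plastic tray fixed to the desk, 250 mm (its x) by 130 mm (its y) by 40 mm high, walls and floor 4 mm; origin at the centre of its underside. A roller fits in it lying along the tray's x, its centre then 20 mm above the desk. Tray and cardboard box change sides from start to start.
- carton: low open cardboard box fixed to the desk, 220 mm (its x) by 130 mm (its y) by 45 mm high, walls and floor 4 mm, outer flaps along the long sides; origin at the centre of its underside. The spare lies along its x, its axle ends resting in the notches of two cardboard saddles 83 mm either side of the middle; the floor is free between the saddles.
- screwdriver: screwdriver lying on the desk along one side of the track; a bystander
- tape: roll of clear packing tape lying flat, 86 mm across, 48 mm high; origin at the centre of its underside; a bystander
- stapler: black stapler, 125 by 36 by 50 mm; origin at the centre of its underside; a bystander
- stamp: wooden hand stamp standing upright, 38 mm across, 70 mm high, between the robot and the track; origin at the centre of its underside; a bystander
- inkpad: flat black ink pad, 75 by 110 by 17 mm, between the robot and the track; origin at the centre of its underside; a bystander
Things that resemble listed ones, but are neither listed nor needed, are in the scene too. Leave any turquoise look-alike of the part that bears spare_roller_centre alone.

How it is judged:
On the way, in this order (a step that is already met when the one before it is completed fails the run):
1. each of the three rollers in the track has been turned at least 0.7 rad on its bearings ((value of joint good1_tube above 0.7 rad or value of joint good1_tube below -0.7 rad) and (value of joint dragging_tube above 0.7 rad or value of joint dragging_tube below -0.7 rad) and (value of joint good2_tube above 0.7 rad or value of joint good2_tube below -0.7 rad) and distance of dragging_roller from where it was at the start of the episode below 0.01 m).
2. the dragging roller lies in the grey tray (x of dragging_roller in the frame of tray between -0.1 and 0.1 m and y of dragging_roller in the frame of tray between -0.055 and 0.055 m and z of dragging_roller in the frame of tray between 0.012 and 0.03 m and contact force between dragging_roller and the fingers below 0.1 N), for 0.2 s.
At the end, for the whole second after the job is handed in: the dragging roller lies on the floor of the grey tray; the spare is fully home in the emptied slots (height within 3 mm, 8 mm of the middle, 0.05 rad of square); the two good rollers are still in their slots (moved under 10 mm); all four at rest (x of dragging_roller in the frame of tray between -0.1 and 0.1 m and y of dragging_roller in the frame of tray between -0.055 and 0.055 m and z of dragging_roller in the frame of tray between 0.012 and 0.03 m and (horizontal distance between spare_roller_centre and slot_0 below 0.008 m or horizontal distance between spare_roller_centre and slot_1 below 0.008 m or horizontal distance between spare_roller_centre and slot_2 below 0.008 m) and angle between the y axis of spare_roller_centre and the y axis of track, either way round below 0.05 rad and z of spare_roller_centre in the frame of track between 0.057 and 0.063 m and distance of each of good1_roller, good2_roller from where it was at the start of the episode below 0.01 m and linear speed of each of good1_roller, dragging_roller, good2_roller, spare_roller below 0.05 m/s); the robot touches nothing.
It fails at once if a good roller is taken out of the track (moved 20 mm) (distance of any of good1_roller, good2_roller from where it was at the start of the episode above 0.02 m).
It fails at once if a roller is pressed or rammed on the track with more than 30 N (contact force between any of good1_roller, dragging_roller, good2_roller, spare_roller and track above 30 N).
It fails at once if a bystander is shifted by more than 30 mm (distance of any of screwdriver, tape, stapler, stamp, inkpad from where it was at the start of the episode above 0.03 m).
It also fails if it takes over 67 s, if anything falls off the work surface, if the arm or the gripper's body presses on something with over 40 N, if the wrist force passes 120 N, or if a joint passes its speed limit or range.

ROBOT

A 6-joint arm with a two-finger parallel gripper is mounted at the origin on the work surface. World frame = base frame: x ahead of the robot, y to its left, z up, the work surface at z = 0. Lengths are in m, angles in rad, forces in N, time in s.
With the tool pointing down it reaches from about 0.3 to 0.875 m from the base axis. Payload 6.4 kg.
Tool frame: the origin (TCP) lies midway between the tips of the shut fingers; the grasp point (between the pads) lies 19 mm behind it (ctrl.pinch_z is the distance from the TCP to the grasp point, in m); z points along the fingers, y is the line along which they close (so a half turn about z gives the same grasp; the last joint's range is limited). The gripper opens to 85 mm and grips with 20 to 120 N. Pads are 22 mm wide; open, the fingers measure 114 mm over their backs; the gripper's body (76 mm by 85 mm) begins 54 mm behind the grasp point. The pads swing forward as they close: fully open they stand 13 mm farther back than shut.
Start: joints at [0.9, 0.181, 1.607, -0, 1.354, -0.206], TCP at [0.258, 0.514, 0.231] pointing down, gripper open.
Joint ranges: [-2.99, 2.99], [-0.89, 2.07], [0.3, 2.58], [-1.14, 4.28], [0, 2.63], [-3.12, 3.12]. Speed limits (rad/s): [2.57, 2.57, 3.01, 3.14, 3.14, 3.14].

INTERFACE

Orientations are given as a unit quaternion [w, x, y, z].
In Python, from bench import ctrl gives the robot as it stands.
- The arm moves only by the tool apply_moves, never from a script. Its argument "moves" is a list of rows, each an object with "jaw": the opening, from 0 (shut) to 1 (fully open); "offset": the shift along the tool's x, y, z in mm, a list of three; "rot": the turn, a rotation vector about the tool's x, y, z in degrees, a list of three. In form: [{"jaw": jaw, "offset": [dx, dy, dz], "rot": [ax, ay, az]}, ...]. A call has exactly 5 rows; each row shifts and turns the commanded pose from where the row before left it, along the tool's axes as they then stand; what a row does not reach is not made up. A row lasts 1/8 s, in which the tool goes at most 62.5 mm and 10.7 degrees, less where a joint would pass 70% of its speed; a pose out of reach is approached as far as the arm can. A call is refused whole if a number of a shift passes 62.5 or a number of a turn 10.7, either way. A call with a gripper value outside its range is refused whole. The fingers move at their own pace and stop on an object; the grip force is fixed at half the most. Time passes only in rows, so rows that do not move let the fingers close, or fill a call up. It gives the time, the measured TCP pose, the force, the opening and the grip force at its end, in the units of the state.
- ctrl.get_obs(): the state, without advancing time (a new reading comes with each control period).
- ctrl.camera(name): name is "side" or "top" or "wrist"; returns (picture, depth): 400x640x3 uint8, red, green, blue; 400x640 float32, m along the optical axis (not along the pixel's ray), 0 where there is no reading.
- ctrl.camera_params(name): a dict with "K" (3x3 intrinsics, pixels), "cam_to_world" (4x4, takes a point from camera to world coordinates); the wrist camera has in their place "mount" (4x4, takes a point from camera to tool coordinates, whose origin is the TCP and whose axes are the flange's). Camera axes: x right, y down, z forward; pixel columns grow to the right and rows downward; lengths in m; the calibration is good to about 2 mm. The wrist camera is an equidistant fisheye: a pixel r from the principal point sees the ray r / f radians off the axis. A picture is of the moment at which its call begins: read the wrist's pose just before it. camera_params takes no time and is no camera call.
- ctrl.hand_in(): hands the job in; it is judged then, once.
Trained networks look in the newest picture that a camera, given by its name, has taken for a name from the list of things; names that differ only in an ending like _2 or _b are one class to them, and where a whole thing is asked for, a point or a joint stands for the part that bears it (a point fixed in the world has none). Each returns a list of dicts, best first, with "score" (0 to 1); they miss things now and then, are a little off and sometimes report something else, mostly with a low value. They report only what shows in the picture. A call takes as long as a camera call. They do not tell look-alikes from the thing itself.
- ctrl.outline_of(camera, target): "region" (400x640 bool, what is visible of it) and "position" ([column, row] in pixels, amid what is visible of it).
The state is a dict: "time_s": time; "q": joint angles; "dq": joint speeds; "joint_efforts": joint torques, N m; "eef_pos": TCP position; "eef_rot": TCP orientation; "wrist_force": force on the tool from outside, world axes, zero at the start; "torque": the same for the moment, N m; "opening": opening from 0.0 (shut) to 1.0 (fully open); "grasp_force": force on a finger pad.
Only numpy, scipy, OpenCV 4.12 (cv2) and the standard library are available. Lean on these libraries where they do the work, as an engineer would, in place of code of your own. Each camera call takes 0.05 s, during which the arm holds its last target. There are 200 camera calls.

## Working session

There is one attempt and no reset: what is moved stays moved. The work goes in short steps, Python scripts to look and compute and a tool call to move; the robot and the scene stay as the last step left them, time stands still between calls to the robot, and variables do not carry over. Pictures are saved under pics/ and viewed, at most 10 in all, crops included, and the job is handed in when it is done.

Besides the shell and the picture viewer there is one more tool, called after "Emit:" in YAML: its name, and indented under it one key for each argument. apply_moves: Moves the arm, as the interface text tells. Its arguments: {"type":"object","properties":{"moves":{"type":"array"}},"required":["moves"]}

```bash
ls; mkdir -p pics
cat > h.py <<'E'
import numpy as np, cv2
from bench import ctrl
from scipy.spatial.transform import Rotation as R
def snap(n,f=None):
    p,d=ctrl.camera(n)
    if f: cv2.imwrite('pics/'+f,p[:,:,::-1])
    return p,d
def cloud(n,d):
    c=ctrl.camera_params(n);K=np.array(c['K']);T=np.array(c['cam_to_world'])
    v,u=np.mgrid[:400,:640]
    P=np.stack([(u-K[0,2])/K[0,0]*d,(v-K[1,2])/K[1,1]*d,d,np.ones_like(d)],-1)
    return (P@T.T)[...,:3]
def tcp():
    o=ctrl.get_obs();q=o['eef_rot'];return np.array(o['eef_pos']),R.from_quat([q[1],q[2],q[3],q[0]]),o
E
python3 - <<'E'
from h import *
for n in('top','side'):
    p,d=snap(n,n+'0.png');c=ctrl.camera_params(n);print(n,np.round(c['K'],1).tolist(),np.round(c['cam_to_world'],3).tolist())
    W=cloud(n,d);np.save(n+'0.npy',W)
    for t in['track','spare_roller_centre','tray','carton','screwdriver','tape','stapler','stamp','inkpad']:
        for r in ctrl.outline_of(n,t)[:3]:
            m=r['region']&(d>0);print(t,round(r['score'],2),np.round(r['position']),m.sum(),np.round(np.median(W[m],0),3) if m.any() else'')
p,r,o=tcp();print(p,r.as_matrix().round(3).tolist(),o['time_s'],o['opening'],ctrl.pinch_z)
E
```

```text
pics
top [[408.4, 0.0, 320.4], [0.0, 408.4, 194.6], [0.0, 0.0, 1.0]] [[-0.023, -0.987, 0.159, 0.273], [-0.999, 0.019, -0.026, 0.013], [0.022, -0.159, -0.987, 1.216], [0.0, 0.0, 0.0, 1.0]]
track 0.97 [294. 174.] 1987 [ 0.533 -0.002  0.025]
spare_roller_centre 0.86 [217. 291.] 611 [0.194 0.279 0.029]
spare_roller_centre 0.79 [189. 205.] 583 [0.426 0.357 0.045]
tray 0.68 [440. 192.] 4297 [ 0.469 -0.372  0.005]
carton 0.82 [196. 213.] 4666 [0.425 0.349 0.019]
carton 0.54 [306. 227.] 112 [0.373 0.026 0.058]
screwdriver 0.6 [359. 176.] 336 [ 0.518 -0.141  0.021]
tape 0.83 [224. 130.] 713 [0.666 0.268 0.024]
stapler 0.76 [384. 121.] 634 [ 0.681 -0.22   0.046]
inkpad 0.59 [339. 225.] 957 [ 0.37  -0.071  0.017]
side [[388.5, 0.0, 316.9], [0.0, 388.5, 201.8], [0.0, 0.0, 1.0]] [[0.985, -0.132, 0.111, 0.35], [-0.171, -0.672, 0.721, -0.628], [-0.02, -0.729, -0.684, 0.667], [0.0, 0.0, 0.0, 1.0]]
track 0.97 [362. 231.] 5229 [ 0.535 -0.086  0.033]
spare_roller_centre 0.82 [211. 160.] 432 [0.198 0.26  0.03 ]
spare_roller_centre 0.73 [291. 132.] 555 [0.428 0.35  0.042]
spare_roller_centre 0.62 [289. 212.] 345 [0.378 0.019 0.023]
tray 0.76 [370. 363.] 11997 [ 0.485 -0.35   0.006]
carton 0.82 [291. 141.] 2526 [0.425 0.295 0.032]
screwdriver 0.59 [360. 264.] 583 [ 0.511 -0.15   0.024]
tape 0.88 [375. 139.] 806 [0.662 0.25  0.034]
stapler 0.57 [455. 280.] 1259 [ 0.674 -0.238  0.05 ]
stamp 0.75 [289. 213.] 336 [0.378 0.019 0.024]
inkpad 0.84 [287. 247.] 1409 [ 0.372 -0.081  0.018]
[0.25772448 0.51399736 0.23127169] [[-0.894, 0.448, -0.0], [0.448, 0.894, -0.0], [-0.0, -0.0, -1.0]] 1.0 1.0018711601695978 0.0187
```

Run:
```python
import cv2
a=cv2.imread('pics/top0.png')[70:330,130:530];cv2.imwrite('pics/topc.png',cv2.resize(a,None,fx=2,fy=2,interpolation=3))
```

```text
(no output)
```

View pics/topc.png

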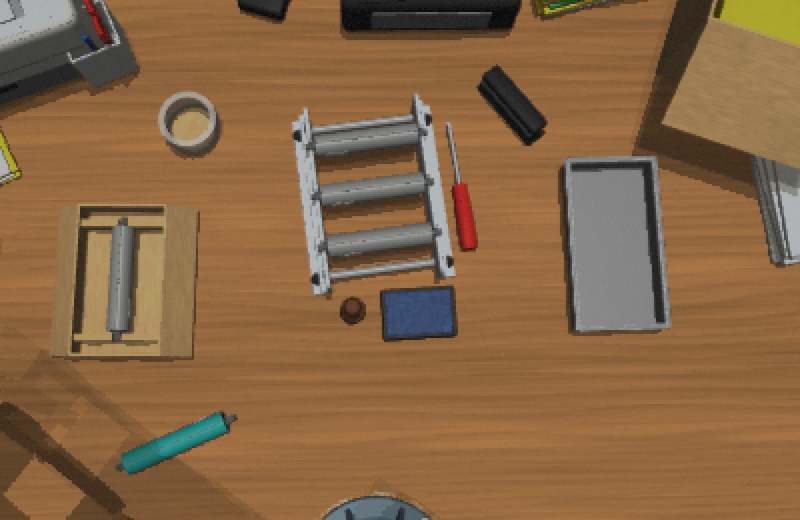

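View pics/side0.png

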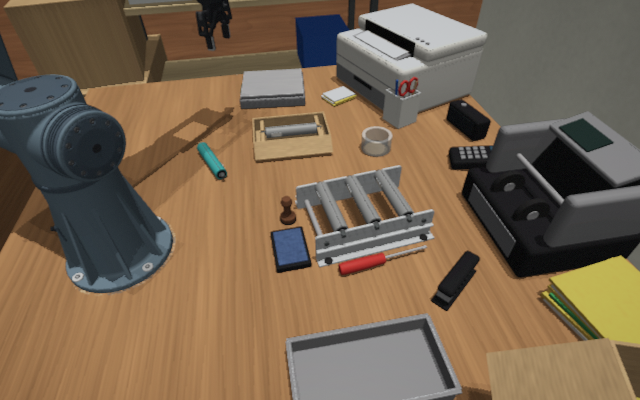

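The grey roller in the box, at top px (190,209), is the spare because it lies in the saddles. The one at (217,291) is the turquoise look-alike, and the enlarged crop confirms this. The track is at top px (295,174), the tray at (440,192), and the stamp and ink pad sit between robot and track.

```bash
cat > fit.py <<'E'
from h import *
def rect(P):
    (c,s,a)=cv2.minAreaRect(P[:,:2].astype(np.float32)*1000);
    if s[0]<s[1]: s=s[::-1];a+=90
    return np.round(c,1),np.round(s,1),round((a+90)%180-90,2)
for n in('top','side'):
    W=np.load(n+'0.npy').reshape(-1,3)
    def box(x0,x1,y0,y1,z0,z1):
        return W[(W[:,0]>x0)&(W[:,0]<x1)&(W[:,1]>y0)&(W[:,1]<y1)&(W[:,2]>z0)&(W[:,2]<z1)]
    print(n)
    for nm,b in dict(track=(.38,.70,-.12,.12,.06,.09),railflat=(.39,.70,-.15,.12,.064,.072),tray=(.3,.66,-.5,-.25,.036,.046),carton=(.28,.56,.24,.47,.038,.05),).items():
        P=box(*b); print(nm,len(P),*rect(P),P[:,2].max().round(3))
    # spare
    P=box(.34,.50,.325,.385,.025,.06); P=P[P[:,2]>.036]
    if len(P)>9:
        c=P[:,:2].mean(0);u,s,v=np.linalg.svd(P[:,:2]-c);v=v[0];a=np.degrees(np.arctan2(v[1],v[0]));t=(P[:,:2]-c)@v
        print('spare',c.round(4),round(a,1),np.percentile(t,[1,99]).round(3),np.percentile(P[:,2],[50,95,99]).round(4),len(P))
E
python3 fit.py
```

```text
top
track 2177 [533.9  -8.2] [297.7 180.6] 6.49 0.082
railflat 980 [548.5  -6.2] [269.5 180. ] 6.05 0.072
tray 776 [ 496.5 -343.3] [318.7 183. ] 0.68 0.046
carton 1485 [427.1 358.8] [218.3 157.8] -1.21 0.05
spare [0.4183 0.3583] 179.1 [-0.081  0.077] [0.0447 0.0501 0.0516] 598
side
track 3232 [534.   -7.7] [300.5 183.3] 6.34 0.08
railflat 1328 [549.1  -5.9] [269.7 183.3] 6.23 0.072
tray 2041 [ 503.3 -358.3] [336.5 174.4] 8.61 0.046
carton 1230 [427.2 356.8] [220.5 152.1] -1.57 0.05
spare [0.4188 0.3539] 178.4 [-0.08   0.078] [0.0453 0.0506 0.0514] 423
```

```bash
cat > fit2.py <<'E'
from h import *
from fit import rect
c0=np.array([.5487,-.006]);a=np.radians(6.15);M=np.array([[np.cos(a),-np.sin(a)],[np.sin(a),np.cos(a)]])
for n in('top','side'):
    p,d=snap(n);W=cloud(n,d)
    for t in('tray','carton'):
        r=ctrl.outline_of(n,t)[0]['region'];r=cv2.dilate(r.astype(np.uint8),np.ones((5,5)))>0
        P=W[r&(W[...,2]>.033)&(W[...,2]<.048)]
        for k in range(2):
            m=np.median(P,0);P=P[(abs(P[:,:2]-m[:2])<[.15,.1]).all(1)]
        print(n,t,len(P),*rect(P))
    V=W.reshape(-1,3);L=(V[:,:2]-c0)@M
    for x in(-.075,0,.075):
        k=(abs(L[:,0]-x)<.025)&(abs(L[:,1])<.07)&(V[:,2]>.05)&(V[:,2]<.085)
        A=L[k];z=V[k,2]
        f=__import__('scipy.optimize',fromlist=['x']).least_squares(lambda q:np.hypot(A[:,0]-q[0]-q[1]*A[:,1],z-q[2])-.016,[x,0,.06],loss='soft_l1',f_scale=.001).x
        print(n,'roller',x,f.round(4),len(A))
    k=(abs(L[:,0])<.15)&(abs(L[:,1])<.1)&(abs(V[:,2]-.069)<.003)
    for s in(-1,1):
        q=L[k&(abs(L[:,1]-s*.082)<.006)]; print('rail',s,np.median(q[:,1]).round(4),np.polyfit(q[:,0],q[:,1],1).round(4),len(q))
    # spare cylinder
    S=V[(abs(V[:,0]-.418)<.06)&(abs(V[:,1]-.356)<.025)&(V[:,2]>.025)&(V[:,2]<.06)]
    f=__import__('scipy.optimize',fromlist=['x']).least_squares(lambda q:np.hypot(S[:,1]-q[0]-q[1]*(S[:,0]-.418),S[:,2]-q[2])-.016,[.356,0,.032],loss='soft_l1',f_scale=.001).x
    print('spare y,slope,z',f.round(4))
E
python3 fit2.py | grep -v "^top$\|^side$\|railflat"
```

```text
track 2177 [533.9  -8.2] [297.7 180.6] 6.49 0.082
tray 776 [ 496.5 -343.3] [318.7 183. ] 0.68 0.046
carton 1485 [427.1 358.8] [218.3 157.8] -1.21 0.05
spare [0.4183 0.3583] 179.1 [-0.081  0.077] [0.0447 0.0501 0.0516] 598
track 3232 [534.   -7.7] [300.5 183.3] 6.34 0.08
tray 2041 [ 503.3 -358.3] [336.5 174.4] 8.61 0.046
carton 1230 [427.2 356.8] [220.5 152.1] -1.57 0.05
spare [0.4188 0.3539] 178.4 [-0.08   0.078] [0.0453 0.0506 0.0514] 423Traceback (most recent call last):
  File "fit2.py", line 7, in <module>
    r=ctrl.outline_of(n,t)[0]['region'];r=cv2.dilate(r.astype(np.uint8),np.ones((5,5)))>0
      ~~~~~~~~~~~~~~~~~~~~^^^
IndexError: list index out of range
```

```bash
python3 - <<'E'
s=open('fit2.py').read()
i=s.index("    for t in('tray'");j=s.index("    V=W.reshape")
s=s[:i]+"    Q=W.reshape(-1,3);P=Q[(abs(Q[:,0]-.475)<.14)&(abs(Q[:,1]+.37)<.085)&(Q[:,2]>.034)&(Q[:,2]<.046)];print(n,'tray',len(P),*rect(P))\n"+s[j:]
open('fit2.py','w').write(s)
f=open('fit.py').read();i=f.index('for n in');open('fit.py','w').write(f[:i])
E
python3 fit2.py
```

```text
top tray 865 [ 467.7 -364.5] [260.3 142.5] 0.44
top roller -0.075 [-0.0757 -0.0083  0.0596] 547
top roller 0 [-0.0006 -0.0102  0.0598] 539
top roller 0.075 [ 0.0741 -0.0107  0.0598] 529
rail -1 -0.0826 [ 0.005  -0.0825] 133
rail 1 0.0811 [0.0066 0.0811] 136
spare y,slope,z [ 0.3613 -0.0159  0.0319]
side tray 2105 [ 468.7 -362.7] [261.8 140.9] -0.31
side roller -0.075 [-0.0749 -0.0092  0.0614] 651
side roller 0 [ 0.0001 -0.0104  0.0614] 649
side roller 0.075 [ 0.075  -0.0093  0.0616] 648
rail -1 -0.0828 [ 0.006  -0.0822] 383
rail 1 0.0809 [0.0055 0.0814] 249
spare y,slope,z [ 0.3626 -0.0308  0.0342]
```

```bash
cat > plan.py <<'E'
# python3 plan.py "x,y,z,theta,n" ... ; theta = world angle (deg) of tool y
import sys
from h import *
def main(args):
    p,r,o=tcp();m=r.as_matrix();th=np.degrees(np.arctan2(m[1,1],m[0,1]));print('now',p.round(4),'th',th.round(2),'tilt',np.degrees(np.arccos(-m[2,2])).round(2),'F',np.round(o['wrist_force'],2),'t',o['time_s'])
    for a in args:
        x,y,z,t,n=map(float,a.split(','));n=int(n);g=np.array([x,y,z])
        for k in range(n):
            s=(g-p)/(n-k);tt=round((t-th)/(n-k),1);c=np.radians(th)
            yt=np.array([np.cos(c),np.sin(c),0]);zt=np.array([0,0,-1]);xt=np.cross(yt,zt)
            off=np.round([s@xt,s@yt,s@zt],4);p=p+off[0]*xt+off[1]*yt+off[2]*zt;th+=tt
            print((off*1000).round(1).tolist(),[0,0,-tt])
        print('->',p.round(4),round(th,1))
main(sys.argv[1:])
E
python3 plan.py .464,-.0168,.18,6.6,10 .464,-.0168,.09,6.6,5
```

```text
now [0.2577 0.514  0.2313] th 63.37 tilt 0.0 F [-0.3  -1.32  0.34] t 1.2
[-42.2, -38.2, 5.1] [0, 0, np.float64(5.7)]
[-45.8, -33.8, 5.1] [0, 0, np.float64(5.7)]
[-49.0, -29.1, 5.1] [0, 0, np.float64(5.7)]
[-51.6, -24.1, 5.1] [0, 0, np.float64(5.7)]
[-53.7, -18.9, 5.1] [0, 0, np.float64(5.7)]
[-55.4, -13.4, 5.2] [0, 0, np.float64(5.7)]
[-56.4, -7.9, 5.1] [0, 0, np.float64(5.6)]
[-56.9, -2.3, 5.2] [0, 0, np.float64(5.7)]
[-56.8, 3.3, 5.1] [0, 0, np.float64(5.6)]
[-56.3, 8.9, 5.2] [0, 0, np.float64(5.7)]
-> [ 0.464  -0.0168  0.18  ] 6.6
[0.0, 0.0, 18.0] [0, 0, np.float64(-0.0)]
[0.0, 0.0, 18.0] [0, 0, np.float64(-0.0)]
[0.0, 0.0, 18.0] [0, 0, np.float64(-0.0)]
[0.0, 0.0, 18.0] [0, 0, np.float64(-0.0)]
[0.0, 0.0, 18.0] [0, 0, np.float64(-0.0)]
-> [ 0.464  -0.0168  0.09  ] 6.6
```

Emit:
apply_moves:
  moves:
    - {"jaw": 0,"offset": [-42,-38,5],"rot": [0,0,5.7]}
    - {"jaw": 0,"offset": [-46,-34,5],"rot": [0,0,5.7]}
    - {"jaw": 0,"offset": [-49,-29,5],"rot": [0,0,5.7]}
    - {"jaw": 0,"offset": [-52,-24,5],"rot": [0,0,5.7]}
    - {"jaw": 0,"offset": [-54,-19,5],"rot": [0,0,5.7]}

```text
time_s: 1.82
eef_pos: [0.3618, 0.2466, 0.2065]
eef_rot: [0.0, 0.464, 0.886, 0.0]
wrist_force: [0.5, 0.2, 0.2]
opening: -0.003
grasp_force: 0.0
```

Emit:
apply_moves:
  moves:
    - {"jaw": 0,"offset": [-55,-13,5],"rot": [0,0,5.7]}
    - {"jaw": 0,"offset": [-56,-8,5],"rot": [0,0,5.6]}
    - {"jaw": 0,"offset": [-57,-2,5],"rot": [0,0,5.7]}
    - {"jaw": 0,"offset": [-57,3,5],"rot": [0,0,5.6]}
    - {"jaw": 0,"offset": [-56,9,5],"rot": [0,0,5.7]}

```text
time_s: 2.45
eef_pos: [0.465, -0.0183, 0.1815]
eef_rot: [0.0, 0.667, 0.745, 0.0]
wrist_force: [0.9, 1.0, 0.1]
opening: -0.006
grasp_force: 0.0
```

```bash
python3 plan.py .464,-.0168,.085,6.6,5; python3 -c "
from h import *
print(ctrl.get_obs()['opening'])
snap('wrist','w1.png');c=ctrl.camera_params('wrist');print(np.round(c['K'],1).tolist(),np.round(c['mount'],3).tolist())"
```

```text
now [ 0.465  -0.0183  0.1815] th 6.36 tilt 0.06 F [0.95 1.   0.13] t 2.45
[0.3, -0.2, 19.3] [0, 0, np.float64(-0.0)]
[0.3, -0.2, 19.3] [0, 0, np.float64(-0.1)]
[0.3, -0.1, 19.3] [0, 0, np.float64(-0.0)]
[0.3, -0.2, 19.3] [0, 0, np.float64(-0.1)]
[0.4, -0.1, 19.3] [0, 0, np.float64(-0.0)]
-> [ 0.464  -0.0168  0.085 ] 6.6
-0.005635186077397373
[[309.7, 0.0, 316.8], [0.0, 309.7, 200.7], [0.0, 0.0, 1.0]] [[-0.0, -0.964, -0.267, 0.068], [1.0, -0.0, -0.001, 0.001], [0.0, -0.267, 0.964, -0.142], [0.0, 0.0, 0.0, 1.0]]
```

View pics/w1.png

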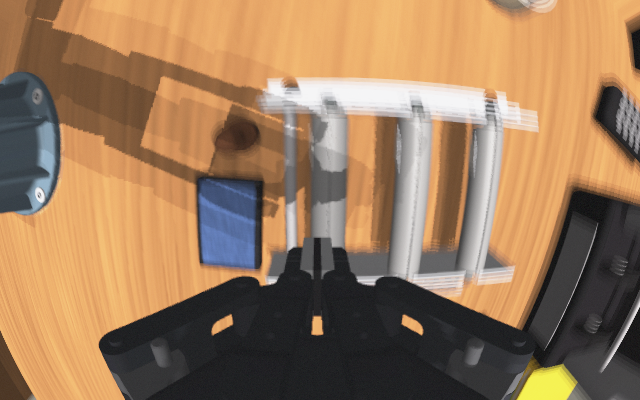

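The wrist view (blurred, still settling) shows the shut tip at px (317,240) just beside roller slot_0 (328,180). The ink pad (230,222) and stamp (238,135) are clear. Next I lower to just above it.

Emit:
apply_moves:
  moves:
    - {"jaw": 0,"offset": [0,0,22],"rot": [0,0,0]}
    - {"jaw": 0,"offset": [0,0,22],"rot": [0,0,0]}
    - {"jaw": 0,"offset": [0,0,22],"rot": [0,0,0]}
    - {"jaw": 0,"offset": [0,0,22],"rot": [0,0,0]}
    - {"jaw": 0,"offset": [0,0,12],"rot": [0,0,0]}

```text
time_s: 3.12
eef_pos: [0.4638, -0.016, 0.0803]
eef_rot: [-0.001, 0.665, 0.747, -0.0]
wrist_force: [0.1, -0.2, 0.1]
opening: 0.0
grasp_force: 0.0
```

Emit:
apply_moves:
  moves:
    - {"jaw": 0,"offset": [0,0,0],"rot": [0,0,0]}
    - {"jaw": 0,"offset": [0,0,0],"rot": [0,0,0]}
    - {"jaw": 0,"offset": [0,0,1],"rot": [0,0,0]}
    - {"jaw": 0,"offset": [0,0,1],"rot": [0,0,0]}
    - {"jaw": 0,"offset": [0,0,0],"rot": [0,0,0]}

```text
time_s: 3.75
eef_pos: [0.4645, -0.0164, 0.0794]
eef_rot: [0.0, 0.665, 0.746, 0.0]
wrist_force: [0.8, 1.2, 0.9]
opening: -0.001
grasp_force: 0.0
```

Emit:
apply_moves:
  moves:
    - {"jaw": 0,"offset": [0,0,1],"rot": [0,0,0]}
    - {"jaw": 0,"offset": [0,0,1],"rot": [0,0,0]}
    - {"jaw": 0,"offset": [0,0,0.5],"rot": [0,0,0]}
    - {"jaw": 0,"offset": [0,0,0.5],"rot": [0,0,0]}
    - {"jaw": 0,"offset": [0,0,0],"rot": [0,0,0]}

```text
time_s: 4.38
eef_pos: [0.4644, -0.0163, 0.0762]
eef_rot: [-0.0, 0.665, 0.746, -0.0]
wrist_force: [0.5, 0.3, 0.2]
opening: -0.0
grasp_force: 0.0
```

Emit:
apply_moves:
  moves:
    - {"jaw": 0,"offset": [0,2,0],"rot": [0,0,0]}
    - {"jaw": 0,"offset": [0,2,0],"rot": [0,0,0]}
    - {"jaw": 0,"offset": [0,2,0],"rot": [0,0,0]}
    - {"jaw": 0,"offset": [0,2,0],"rot": [0,0,0]}
    - {"jaw": 0,"offset": [0,2,0],"rot": [0,0,0]}

```text
time_s: 5.0
eef_pos: [0.4745, -0.0152, 0.0763]
eef_rot: [-0.0, 0.665, 0.746, -0.0]
wrist_force: [0.4, 0.0, 0.0]
opening: -0.002
grasp_force: 0.0
```

Emit:
apply_moves:
  moves:
    - {"jaw": 0,"offset": [0,0,0.5],"rot": [0,0,0]}
    - {"jaw": 0,"offset": [0,0,0.5],"rot": [0,0,0]}
    - {"jaw": 0,"offset": [0,0,0],"rot": [0,0,0]}
    - {"jaw": 0,"offset": [0,0,0],"rot": [0,0,0]}
    - {"jaw": 0,"offset": [0,0,0],"rot": [0,0,0]}

```text
time_s: 5.62
eef_pos: [0.4749, -0.0152, 0.0759]
eef_rot: [0.001, 0.665, 0.746, 0.0]
wrist_force: [-0.4, 1.3, 5.2]
opening: -0.001
grasp_force: 2.7
```

Emit:
apply_moves:
  moves:
    - {"jaw": 0,"offset": [0,2,0.2],"rot": [0,0,0]}
    - {"jaw": 0,"offset": [0,2,0],"rot": [0,0,0]}
    - {"jaw": 0,"offset": [0,2,0.2],"rot": [0,0,0]}
    - {"jaw": 0,"offset": [0,2,0],"rot": [0,0,0]}
    - {"jaw": 0,"offset": [0,2,0.2],"rot": [0,0,0]}

```text
time_s: 6.25
eef_pos: [0.4848, -0.0141, 0.0751]
eef_rot: [0.0, 0.665, 0.746, 0.0]
wrist_force: [0.1, 0.4, 3.3]
opening: -0.001
grasp_force: 1.8
```

Emit:
apply_moves:
  moves:
    - {"jaw": 0,"offset": [0,2,0.4],"rot": [0,0,0]}
    - {"jaw": 0,"offset": [0,2,0.4],"rot": [0,0,0]}
    - {"jaw": 0,"offset": [0,2,0.4],"rot": [0,0,0]}
    - {"jaw": 0,"offset": [0,1,0.4],"rot": [0,0,0]}
    - {"jaw": 0,"offset": [0,1,0],"rot": [0,0,0]}

```text
time_s: 6.88
eef_pos: [0.4919, -0.013, 0.0727]
eef_rot: [-0.0, 0.665, 0.746, -0.0]
wrist_force: [0.4, -0.0, 0.0]
opening: -0.002
grasp_force: 0.0
```

Emit:
apply_moves:
  moves:
    - {"jaw": 0,"offset": [0,0,-12],"rot": [0,0,0]}
    - {"jaw": 0,"offset": [0,25,0],"rot": [0,0,0]}
    - {"jaw": 0,"offset": [0,26,0],"rot": [0,0,0]}
    - {"jaw": 0,"offset": [0,0,7],"rot": [0,0,0]}
    - {"jaw": 0,"offset": [0,0,3],"rot": [0,0,0]}

```text
time_s: 7.5
eef_pos: [0.5425, -0.0073, 0.0754]
eef_rot: [-0.0, 0.665, 0.747, -0.0]
wrist_force: [-3.0, 2.8, 19.2]
opening: -0.001
grasp_force: 9.8
```

Emit:
apply_moves:
  moves:
    - {"jaw": 0,"offset": [0,2.5,0],"rot": [0,0,0]}
    - {"jaw": 0,"offset": [0,2.5,0],"rot": [0,0,0]}
    - {"jaw": 0,"offset": [0,2.5,0],"rot": [0,0,0]}
    - {"jaw": 0,"offset": [0,2.5,0],"rot": [0,0,0]}
    - {"jaw": 0,"offset": [0,2.5,0.2],"rot": [0,0,0]}

```text
time_s: 8.12
eef_pos: [0.5545, -0.0059, 0.0761]
eef_rot: [-0.0, 0.665, 0.746, -0.0]
wrist_force: [-3.1, 1.2, 10.2]
opening: -0.002
grasp_force: 5.5
```

Emit:
apply_moves:
  moves:
    - {"jaw": 0,"offset": [0,2,0.2],"rot": [0,0,0]}
    - {"jaw": 0,"offset": [0,2,0.4],"rot": [0,0,0]}
    - {"jaw": 0,"offset": [0,2,0.4],"rot": [0,0,0]}
    - {"jaw": 0,"offset": [0,1,0.4],"rot": [0,0,0]}
    - {"jaw": 0,"offset": [0,0,0],"rot": [0,0,0]}

```text
time_s: 8.75
eef_pos: [0.5621, -0.0051, 0.0745]
eef_rot: [0.0, 0.665, 0.746, 0.0]
wrist_force: [0.2, 1.6, 7.5]
opening: -0.001
grasp_force: 3.2
```

Emit:
apply_moves:
  moves:
    - {"jaw": 0,"offset": [0,1,-12],"rot": [0,0,0]}
    - {"jaw": 0,"offset": [0,27,0],"rot": [0,0,0]}
    - {"jaw": 0,"offset": [0,27,0],"rot": [0,0,0]}
    - {"jaw": 0,"offset": [0,0,6],"rot": [0,0,0]}
    - {"jaw": 0,"offset": [0,0,2.5],"rot": [0,0,0]}

```text
time_s: 9.38
eef_pos: [0.6152, 0.0013, 0.0761]
eef_rot: [-0.001, 0.665, 0.746, -0.001]
wrist_force: [0.3, 0.9, -0.1]
opening: 0.003
grasp_force: 0.0
```

Emit:
apply_moves:
  moves:
    - {"jaw": 0,"offset": [0,0,0.5],"rot": [0,0,0]}
    - {"jaw": 0,"offset": [0,0,0.5],"rot": [0,0,0]}
    - {"jaw": 0,"offset": [0,0,0.5],"rot": [0,0,0]}
    - {"jaw": 0,"offset": [0,0,0.2],"rot": [0,0,0]}
    - {"jaw": 0,"offset": [0,0,0],"rot": [0,0,0]}

```text
time_s: 10.0
eef_pos: [0.6173, 0.0013, 0.0759]
eef_rot: [0.0, 0.665, 0.746, 0.0]
wrist_force: [-0.3, 1.9, 4.3]
opening: -0.0
grasp_force: 2.5
```

Emit:
apply_moves:
  moves:
    - {"jaw": 0,"offset": [0,2.5,0],"rot": [0,0,0]}
    - {"jaw": 0,"offset": [0,2.5,0],"rot": [0,0,0]}
    - {"jaw": 0,"offset": [0,2.5,0],"rot": [0,0,0]}
    - {"jaw": 0,"offset": [0,2.5,0],"rot": [0,0,0]}
    - {"jaw": 0,"offset": [0,2.5,0.2],"rot": [0,0,0]}

```text
time_s: 10.62
eef_pos: [0.63, 0.0027, 0.0758]
eef_rot: [0.001, 0.665, 0.746, 0.0]
wrist_force: [0.1, 1.1, 4.4]
opening: -0.0
grasp_force: 2.7
```

Emit:
apply_moves:
  moves:
    - {"jaw": 0,"offset": [0,2,0.2],"rot": [0,0,0]}
    - {"jaw": 0,"offset": [0,2,0.4],"rot": [0,0,0]}
    - {"jaw": 0,"offset": [0,2,0.4],"rot": [0,0,0]}
    - {"jaw": 0,"offset": [0,1,0.4],"rot": [0,0,0]}
    - {"jaw": 0,"offset": [0,0,0],"rot": [0,0,0]}

```text
time_s: 11.25
eef_pos: [0.6366, 0.0034, 0.0737]
eef_rot: [0.0, 0.665, 0.746, 0.0]
wrist_force: [2.8, 1.5, 4.0]
opening: -0.001
grasp_force: 2.3
```

Emit:
apply_moves:
  moves:
    - {"jaw": 0,"offset": [0,0,-12],"rot": [0,0,0]}
    - {"jaw": 0,"offset": [0,-50,-8],"rot": [0,0,0]}
    - {"jaw": 0,"offset": [0,-50,0],"rot": [0,0,0]}
    - {"jaw": 0,"offset": [0,-49,0],"rot": [0,0,0]}
    - {"jaw": 0,"offset": [0,-20,8],"rot": [0,0,0]}

```text
time_s: 11.88
eef_pos: [0.4652, -0.0158, 0.0855]
eef_rot: [-0.001, 0.666, 0.746, -0.001]
wrist_force: [0.2, -0.1, 0.7]
opening: -0.001
grasp_force: 0.0
```

Emit:
apply_moves:
  moves:
    - {"jaw": 0,"offset": [0,0,4],"rot": [0,0,0]}
    - {"jaw": 0,"offset": [0,0,4],"rot": [0,0,0]}
    - {"jaw": 0,"offset": [0,0,1.5],"rot": [0,0,0]}
    - {"jaw": 0,"offset": [0,0,0.5],"rot": [0,0,0]}
    - {"jaw": 0,"offset": [0,0,0.5],"rot": [0,0,0]}

```text
time_s: 12.5
eef_pos: [0.4694, -0.016, 0.0758]
eef_rot: [0.001, 0.665, 0.747, 0.0]
wrist_force: [-0.2, 0.8, 7.7]
opening: 0.004
grasp_force: 3.6
```

Emit:
apply_moves:
  moves:
    - {"jaw": 0,"offset": [0,2.5,0],"rot": [0,0,0]}
    - {"jaw": 0,"offset": [0,3,0],"rot": [0,0,0]}
    - {"jaw": 0,"offset": [0,3,0],"rot": [0,0,0]}
    - {"jaw": 0,"offset": [0,3,0],"rot": [0,0,0]}
    - {"jaw": 0,"offset": [0,3,0.2],"rot": [0,0,0]}

```text
time_s: 13.12
eef_pos: [0.4836, -0.0143, 0.0754]
eef_rot: [0.001, 0.665, 0.746, 0.0]
wrist_force: [1.6, -0.5, 3.0]
opening: 0.0
grasp_force: 1.6
```

Emit:
apply_moves:
  moves:
    - {"jaw": 0,"offset": [0,0,-15],"rot": [0,0,0]}
    - {"jaw": 0.65,"offset": [0,20,-30],"rot": [0,0,0]}
    - {"jaw": 0.65,"offset": [0,40,-15],"rot": [0,0,0]}
    - {"jaw": 0.65,"offset": [0,5,0],"rot": [0,0,0]}
    - {"jaw": 0.65,"offset": [0,0,0],"rot": [0,0,0]}

```text
time_s: 13.75
eef_pos: [0.5464, -0.0066, 0.1345]
eef_rot: [-0.001, 0.665, 0.747, -0.001]
wrist_force: [-0.7, -0.4, -0.2]
opening: 0.646
grasp_force: 0.0
```

Emit:
apply_moves:
  moves:
    - {"jaw": 0.65,"offset": [0,0,0],"rot": [0,0,0]}
    - {"jaw": 0.65,"offset": [0,0,0],"rot": [0,0,0]}
    - {"jaw": 0.65,"offset": [0,0,0],"rot": [0,0,0]}
    - {"jaw": 0.65,"offset": [0,0,0],"rot": [0,0,0]}
    - {"jaw": 0.65,"offset": [0,0,0],"rot": [0,0,0]}

```text
time_s: 14.38
eef_pos: [0.5473, -0.0068, 0.135]
eef_rot: [-0.0, 0.665, 0.746, -0.0]
wrist_force: [0.1, -0.3, 0.5]
opening: 0.646
grasp_force: 0.0
```

```bash
cat > w.py <<'E'
from h import *
from scipy.optimize import least_squares
def wcloud(f=None):
    p,r,o=tcp();img,d=snap('wrist',f);c=ctrl.camera_params('wrist');K=np.array(c['K']);T=np.array(c['mount'])
    v,u=np.mgrid[:400,:640];a=(u-K[0,2])/K[0,0];b=(v-K[1,2])/K[1,1];t=np.hypot(a,b)+1e-9
    k=np.tan(np.minimum(t,1.4))/t
    P=np.stack([a*k*d,b*k*d,d,np.ones_like(d)],-1)@T.T
    W=P[...,:3]@r.as_matrix().T+p; W[(d<=0)|(t>1.3)]=np.nan
    return img,W,p,r
def cyl(P,c,th,half,zr):   # axis dir angle th (rad), cross-coordinate fit; returns lateral offset, slope, z, n
    e=np.array([np.cos(th),np.sin(th)]);n=np.array([e[1],-e[0]])
    s=(P[:,:2]-c)@e;l=(P[:,:2]-c)@n;k=(abs(s)<half)&(abs(l)<.025)&(P[:,2]>zr[0])&(P[:,2]<zr[1])
    s,l,z=s[k],l[k],P[k,2]
    f=least_squares(lambda q:np.hypot(l-q[0]-q[1]*s,z-q[2])-.016,[0,0,np.mean(zr)-.01],loss='soft_l1',f_scale=.001).x
    return f.round(4),k.sum(),np.percentile(s,[.5,99.5]).round(4)
E
python3 - <<'E'
from w import *
img,W,p,r=wcloud('w2.png');P=W.reshape(-1,3);P=P[~np.isnan(P).any(1)]
c=np.array([.5485,-.007]);a=np.radians(6.6);ex=np.array([np.cos(a),np.sin(a)])
print(p,ctrl.get_obs()['opening'])
for x in(-.075,0,.075):print(x,cyl(P,c+x*ex,a+np.pi/2,.07,(.055,.09)))
L=np.c_[(P[:,:2]-c)@ex,(P[:,:2]-c)@[-ex[1],ex[0]],P[:,2]]
for s in(-1,1):
    k=(abs(L[:,0])<.13)&(abs(L[:,1]-s*.082)<.007)&(abs(L[:,2]-.069)<.003);q=L[k];print(s,k.sum(),np.median(q[:,1:],0).round(4) if k.sum() else'', np.percentile(q[:,0],[1,99]).round(3)if k.sum() else'')
E
```

```text
[ 0.54732235 -0.00681698  0.13498864] 0.6520908486230597
-0.075 (array([0.0004, 0.0028, 0.0596]), np.int64(5920), array([-0.0438,  0.0695]))
0 (array([ 0.0004, -0.0002,  0.0596]), np.int64(7989), array([-0.0691,  0.0699]))
0.075 (array([ 0.0004, -0.0007,  0.0595]), np.int64(5978), array([-0.045 ,  0.0695]))
-1 802 [-0.0798  0.0685] [-0.052  0.051]
1 2971 [0.0829 0.0685] [-0.127  0.127]
```

View pics/w2.png

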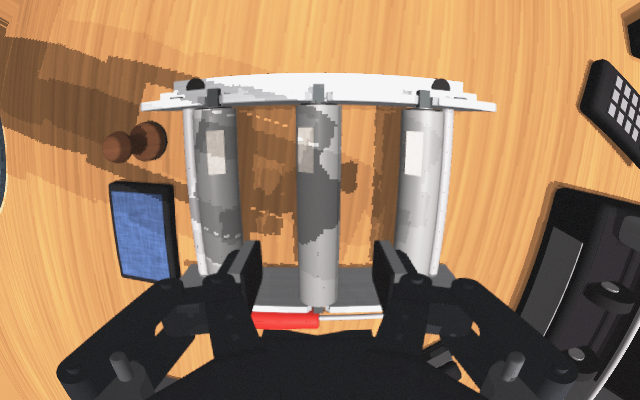

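Sharp wrist view: the roller in slot_1 is at (318,200), centred between the open fingers (245 and 392), and the neighbours at (216,170) and (420,170) are clear of them. The wrist fit puts its height at 59.6 mm, as expected. By feel, slot_1 dragged (−3 N at the tip) and slots 0 and 2 did not. I descend onto it.

Emit:
apply_moves:
  moves:
    - {"jaw": 0.65,"offset": [1.1,1.5,20],"rot": [0,0,0]}
    - {"jaw": 0.65,"offset": [0,0,25],"rot": [0,0,0]}
    - {"jaw": 0.65,"offset": [0,0,25],"rot": [0,0,0]}
    - {"jaw": 0.65,"offset": [0,0,17],"rot": [0,0,0]}
    - {"jaw": 0.65,"offset": [0,0,10],"rot": [0,0,0]}

```text
time_s: 15.05
eef_pos: [0.5484, -0.0055, 0.0371]
eef_rot: [-0.0, 0.665, 0.746, -0.0]
wrist_force: [0.3, -0.5, 0.7]
opening: 0.65
grasp_force: 0.0
```

Emit:
apply_moves:
  moves:
    - {"jaw": 0.55,"offset": [0,0,0],"rot": [0,0,0]}
    - {"jaw": 0.5,"offset": [0,0,0],"rot": [0,0,0]}
    - {"jaw": 0.46,"offset": [0,0,0],"rot": [0,0,0]}
    - {"jaw": 0.44,"offset": [0,0,0],"rot": [0,0,0]}
    - {"jaw": 0.43,"offset": [0,0,0],"rot": [0,0,0]}

```text
time_s: 15.68
eef_pos: [0.5489, -0.0055, 0.0383]
eef_rot: [0.0, 0.665, 0.746, 0.0]
wrist_force: [-0.0, 0.3, 0.3]
opening: 0.429
grasp_force: 0.0
```

Emit:
apply_moves:
  moves:
    - {"jaw": 0.42,"offset": [0,0,0],"rot": [0,0,0]}
    - {"jaw": 0.41,"offset": [0,0,0],"rot": [0,0,0]}
    - {"jaw": 0.4,"offset": [0,0,0],"rot": [0,0,0]}
    - {"jaw": 0.39,"offset": [0,0,0],"rot": [0,0,0]}
    - {"jaw": 0.39,"offset": [0,0,0],"rot": [0,0,0]}

```text
time_s: 16.3
eef_pos: [0.5487, -0.0055, 0.038]
eef_rot: [-0.0, 0.665, 0.746, -0.0]
wrist_force: [-0.5, -0.2, 1.5]
opening: 0.39
grasp_force: 0.0
```

Emit:
apply_moves:
  moves:
    - {"jaw": 0.37,"offset": [0,0,0],"rot": [0,0,0]}
    - {"jaw": 0.34,"offset": [0,0,0],"rot": [0,0,0]}
    - {"jaw": 0.3,"offset": [0,0,0],"rot": [0,0,0]}
    - {"jaw": 0.2,"offset": [0,0,0],"rot": [0,0,0]}
    - {"jaw": 0.1,"offset": [0,0,0],"rot": [0,0,0]}

```text
time_s: 16.92
eef_pos: [0.5486, -0.0055, 0.0381]
eef_rot: [-0.0, 0.665, 0.746, -0.0]
wrist_force: [-3.8, -0.3, 5.3]
opening: 0.359
grasp_force: 59.0
```

Emit:
apply_moves:
  moves:
    - {"jaw": 0.1,"offset": [0,0,0],"rot": [0,0,0]}
    - {"jaw": 0.1,"offset": [0,0,-2],"rot": [0,0,0]}
    - {"jaw": 0.1,"offset": [0,0,-3],"rot": [0,0,0]}
    - {"jaw": 0.1,"offset": [0,0,-4],"rot": [0,0,0]}
    - {"jaw": 0.1,"offset": [0,0,-4],"rot": [0,0,0]}

```text
time_s: 17.55
eef_pos: [0.5487, -0.0055, 0.0511]
eef_rot: [-0.0, 0.665, 0.746, -0.0]
wrist_force: [0.4, -1.0, -3.3]
opening: 0.359
grasp_force: 59.5
```

```bash
python3 plan.py .5487,-.0055,.15,6.6,2 .468,-.364,.12,-90,13 .468,-.364,.003,-90,5 | sed 's/np.float64//g'
```

```text
now [ 0.5487 -0.0055  0.0511] th 6.57 tilt 0.0 F [ 0.36 -0.95 -3.33] t 17.55
[0.0, -0.0, -49.4] [0, 0, (-0.0)]
[0.0, -0.0, -49.5] [0, 0, (-0.0)]
-> [ 0.5487 -0.0055  0.15  ] 6.6
[-26.7, -9.3, 2.3] [0, 0, (7.4)]
[-27.7, -5.8, 2.3] [0, 0, (7.4)]
[-28.2, -2.2, 2.3] [0, 0, (7.4)]
[-28.2, 1.4, 2.3] [0, 0, (7.4)]
[-27.8, 5.1, 2.3] [0, 0, (7.4)]
[-26.9, 8.6, 2.3] [0, 0, (7.4)]
[-25.6, 12.0, 2.3] [0, 0, (7.5)]
[-23.8, 15.2, 2.3] [0, 0, (7.4)]
[-21.6, 18.2, 2.3] [0, 0, (7.5)]
[-19.1, 20.9, 2.3] [0, 0, (7.4)]
[-16.2, 23.1, 2.3] [0, 0, (7.5)]
[-13.1, 25.1, 2.4] [0, 0, (7.4)]
[-9.7, 26.5, 2.3] [0, 0, (7.5)]
-> [ 0.468 -0.364  0.12 ] -90.0
[-0.0, 0.0, 23.4] [0, 0, (-0.0)]
[-0.0, 0.0, 23.4] [0, 0, (-0.0)]
[-0.0, 0.0, 23.4] [0, 0, (-0.0)]
[-0.0, 0.0, 23.4] [0, 0, (-0.0)]
[-0.0, 0.0, 23.4] [0, 0, (-0.0)]
-> [ 0.468 -0.364  0.003] -90.0
```

Emit:
apply_moves:
  moves:
    - {"jaw": 0.1,"offset": [0,0,-49],"rot": [0,0,0]}
    - {"jaw": 0.1,"offset": [0,0,-50],"rot": [0,0,0]}
    - {"jaw": 0.1,"offset": [-27,-9,2],"rot": [0,0,7.4]}
    - {"jaw": 0.1,"offset": [-28,-6,2],"rot": [0,0,7.4]}
    - {"jaw": 0.1,"offset": [-28,-2,2],"rot": [0,0,7.4]}

```text
time_s: 18.18
eef_pos: [0.5303, -0.0894, 0.1444]
eef_rot: [0.0, 0.798, 0.603, 0.0]
wrist_force: [-0.1, -0.4, -2.9]
opening: 0.358
grasp_force: 60.8
```

Emit:
apply_moves:
  moves:
    - {"jaw": 0.1,"offset": [-28,1,2],"rot": [0,0,7.4]}
    - {"jaw": 0.1,"offset": [-28,5,2],"rot": [0,0,7.4]}
    - {"jaw": 0.1,"offset": [-27,9,2],"rot": [0,0,7.4]}
    - {"jaw": 0.1,"offset": [-26,12,2],"rot": [0,0,7.5]}
    - {"jaw": 0.1,"offset": [-24,15,2],"rot": [0,0,7.4]}

```text
time_s: 18.8
eef_pos: [0.4984, -0.2278, 0.1341]
eef_rot: [0.0, 0.948, 0.317, 0.0]
wrist_force: [-0.3, -0.4, -4.4]
opening: 0.356
grasp_force: 60.7
```

Emit:
apply_moves:
  moves:
    - {"jaw": 0.1,"offset": [-22,18,2],"rot": [0,0,7.5]}
    - {"jaw": 0.1,"offset": [-19,21,2],"rot": [0,0,7.4]}
    - {"jaw": 0.1,"offset": [-16,23,2],"rot": [0,0,7.5]}
    - {"jaw": 0.1,"offset": [-13,25,2],"rot": [0,0,7.4]}
    - {"jaw": 0.1,"offset": [-10,26,2],"rot": [0,0,7.5]}

```text
time_s: 19.42
eef_pos: [0.467, -0.365, 0.124]
eef_rot: [0.0, 1.0, -0.002, 0.0]
wrist_force: [0.0, -0.2, -2.7]
opening: 0.357
grasp_force: 60.6
```

Emit:
apply_moves:
  moves:
    - {"jaw": 0.1,"offset": [0,0,0],"rot": [0,0,0]}
    - {"jaw": 0.1,"offset": [0,0,0],"rot": [0,0,0]}
    - {"jaw": 0.1,"offset": [0,0,0],"rot": [0,0,0]}
    - {"jaw": 0.1,"offset": [0,0,0],"rot": [0,0,0]}
    - {"jaw": 0.1,"offset": [0,0,0],"rot": [0,0,0]}

```text
time_s: 20.05
eef_pos: [0.4675, -0.3638, 0.1241]
eef_rot: [0.0, 1.0, 0.0, 0.0]
wrist_force: [-0.2, -0.1, -3.6]
opening: 0.357
grasp_force: 60.6
```

```bash
cat >> w.py <<'E'
def held(W,p,r):
    L=(W-p)@r.as_matrix();L=L[~np.isnan(L).any(-1)]
    k=(abs(L[:,1])<.03)&(abs(L[:,0])<.12)&(L[:,2]>-.06)&(L[:,2]<.01)&(L[:,0]>.02)
    A=L[k]; A=A[abs(A[:,1])<.018]
    A2=A[abs(A[:,1])<.01]
    z=np.array([np.median(A2[abs(A2[:,0]-x)<.0005,2]) if (abs(A2[:,0]-x)<.0005).any() else np.nan for x in np.arange(.03,.1,.001)])
    return dict(zip(np.arange(30,100).tolist(),(z*1000).round(1).tolist()))
E
python3 - <<'E'
from w import *
img,W,p,r=wcloud('w3.png');print(p,held(W,p,r))
P=W.reshape(-1,3);P=P[~np.isnan(P).any(1)]
k=(abs(P[:,0]-.468)<.15)&(abs(P[:,1]+.364)<.085)&(abs(P[:,2]-.039)<.004);q=P[k]
print(len(q),np.percentile(q,[1,99],axis=0).round(4).tolist())
W2=cloud('top',snap('top')[1]).reshape(-1,3)
E
python3 plan.py .468,-.364,.003,-90,10 | sed 's/np.float64//g'
```

```text
[ 0.46745541 -0.36376237  0.12410725] {30: -36.4, 31: -36.4, 32: -36.6, 33: -36.5, 34: -36.7, 35: -36.6, 36: -36.4, 37: -36.5, 38: -36.5, 39: -36.5, 40: -36.7, 41: -36.7, 42: -36.5, 43: -36.6, 44: -36.6, 45: -36.6, 46: -36.6, 47: -36.5, 48: -36.5, 49: -36.4, 50: -36.5, 51: -36.6, 52: -36.5, 53: -36.4, 54: -36.3, 55: -36.6, 56: -36.4, 57: -36.5, 58: -36.7, 59: -36.6, 60: -36.6, 61: -36.4, 62: -36.4, 63: -36.2, 64: -36.2, 65: -36.4, 66: -36.4, 67: -36.4, 68: -36.6, 69: -36.4, 70: -36.3, 71: -36.2, 72: -36.2, 73: -36.1, 74: -36.3, 75: -36.4, 76: -32.9, 77: -31.4, 78: -25.4, 79: -25.5, 80: -25.3, 81: -25.2, 82: -25.4, 83: -25.3, 84: -25.3, 85: -25.1, 86: -25.4, 87: -25.3, 88: -25.2, 89: -25.3, 90: -25.1, 91: nan, 92: nan, 93: nan, 94: nan, 95: nan, 96: nan, 97: nan, 98: nan, 99: nan}
7789 [[0.4104, -0.433, 0.0354], [0.5977, -0.2936, 0.0411]]
now [ 0.4674 -0.364   0.1241] th -90.01 tilt 0.01 F [ 0.27  0.02 -3.28] t 20.15
[0.1, 0.0, 12.1] [0, 0, (-0.0)]
[0.1, 0.0, 12.1] [0, 0, (-0.0)]
[0.1, 0.0, 12.1] [0, 0, (-0.0)]
[0.0, 0.0, 12.1] [0, 0, (-0.0)]
[0.1, 0.0, 12.1] [0, 0, (-0.0)]
[0.0, 0.0, 12.1] [0, 0, (-0.0)]
[0.1, 0.0, 12.1] [0, 0, (-0.0)]
[0.0, 0.0, 12.1] [0, 0, (-0.0)]
[0.1, 0.0, 12.1] [0, 0, (-0.0)]
[0.0, 0.0, 12.2] [0, 0, (-0.0)]
-> [ 0.468 -0.364  0.003] -90.0
```

View pics/w3.png

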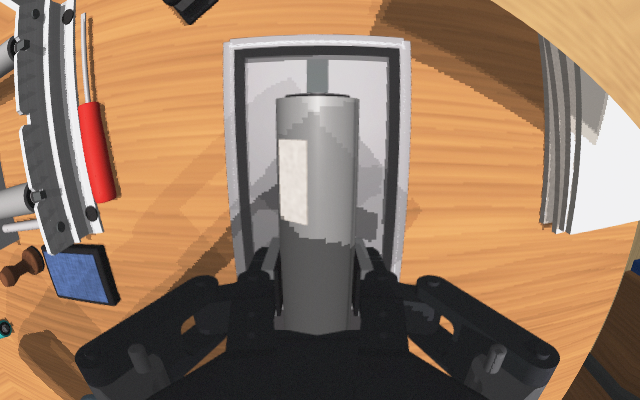

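The wrist view shows the roller (318,180) gripped square over the tray, which spans px 225–410. The tube ends at 76 mm, so it is within 1 mm of centred in the grip. I lower it in.

Emit:
apply_moves:
  moves:
    - {"jaw": 0.1,"offset": [0,0,25],"rot": [0,0,0]}
    - {"jaw": 0.1,"offset": [0,0,30],"rot": [0,0,0]}
    - {"jaw": 0.1,"offset": [0,0,30],"rot": [0,0,0]}
    - {"jaw": 0.1,"offset": [0,0,20],"rot": [0,0,0]}
    - {"jaw": 0.1,"offset": [0,0,10],"rot": [0,0,0]}

```text
time_s: 20.78
eef_pos: [0.4669, -0.3638, 0.0079]
eef_rot: [-0.001, 1.0, -0.0, -0.0]
wrist_force: [0.6, -0.5, -4.4]
opening: 0.355
grasp_force: 60.7
```

Emit:
apply_moves:
  moves:
    - {"jaw": 0.1,"offset": [0,0,2],"rot": [0,0,0]}
    - {"jaw": 0.1,"offset": [0,0,2],"rot": [0,0,0]}
    - {"jaw": 0.1,"offset": [0,0,1],"rot": [0,0,0]}
    - {"jaw": 0.1,"offset": [0,0,0],"rot": [0,0,0]}
    - {"jaw": 0.1,"offset": [0,0,0],"rot": [0,0,0]}

```text
time_s: 21.4
eef_pos: [0.4674, -0.3644, 0.0044]
eef_rot: [0.0, 1.0, -0.0, 0.0]
wrist_force: [-0.1, 0.1, -3.6]
opening: 0.353
grasp_force: 60.7
```

Emit:
apply_moves:
  moves:
    - {"jaw": 0.1,"offset": [0,0,1],"rot": [0,0,0]}
    - {"jaw": 0.1,"offset": [0,0,1],"rot": [0,0,0]}
    - {"jaw": 0.1,"offset": [0,0,1],"rot": [0,0,0]}
    - {"jaw": 0.1,"offset": [0,0,0],"rot": [0,0,0]}
    - {"jaw": 0.1,"offset": [0,0,0],"rot": [0,0,0]}

```text
time_s: 22.02
eef_pos: [0.4675, -0.3645, 0.0036]
eef_rot: [0.0, 1.0, -0.0, -0.0]
wrist_force: [-6.8, 6.2, 18.7]
opening: 0.357
grasp_force: 72.4
```

Emit:
apply_moves:
  moves:
    - {"jaw": 0.38,"offset": [0,0,0],"rot": [0,0,0]}
    - {"jaw": 0.42,"offset": [0,0,0],"rot": [0,0,0]}
    - {"jaw": 0.5,"offset": [0,0,0],"rot": [0,0,0]}
    - {"jaw": 0.6,"offset": [0,0,0],"rot": [0,0,0]}
    - {"jaw": 0.6,"offset": [0,0,0],"rot": [0,0,0]}

```text
time_s: 22.65
eef_pos: [0.4672, -0.3641, 0.0008]
eef_rot: [-0.0, 1.0, -0.0, -0.0]
wrist_force: [-0.3, 0.0, 1.7]
opening: 0.599
grasp_force: 1.0
```

Emit:
apply_moves:
  moves:
    - {"jaw": 0.65,"offset": [0,0,-10],"rot": [0,0,0]}
    - {"jaw": 0.65,"offset": [0,0,-40],"rot": [0,0,0]}
    - {"jaw": 0.65,"offset": [0,0,-60],"rot": [0,0,0]}
    - {"jaw": 0.65,"offset": [0,0,-30],"rot": [0,0,0]}
    - {"jaw": 0.65,"offset": [0,0,0],"rot": [0,0,0]}

```text
time_s: 23.28
eef_pos: [0.4688, -0.3659, 0.145]
eef_rot: [0.003, 1.0, -0.0, 0.002]
wrist_force: [1.0, -0.1, -0.4]
opening: 0.653
grasp_force: 0.0
```

```bash
python3 - <<'E'
from w import *
img,W,p,r=wcloud();P=W.reshape(-1,3);P=P[~np.isnan(P).any(1)]
print(cyl(P,np.array([.468,-.364]),0.,.11,(.015,.05)))
E
python3 plan.py .42,.3615,.17,-1,1 | head -1
python3 -c "
import numpy as np
print(np.load('top0.npy').shape)"
```

```text
(array([ 0.0003, -0.0012,  0.0195]), np.int64(6112), array([-0.0856,  0.0873]))
now [ 0.4678 -0.3647  0.1426] th -90.02 tilt 0.17 F [-0.42  0.76 -1.15] t 23.325
(400, 640, 3)
```

The dragging roller lies on the tray floor: its measured centre height is 19.5 mm and it is centred. Now the carton.

Emit:
apply_moves:
  moves:
    - {"jaw": 0.75,"offset": [-3,-40,-10],"rot": [0,0,0]}
    - {"jaw": 0.75,"offset": [-3,-50,-10],"rot": [0,0,0]}
    - {"jaw": 0.75,"offset": [-3,-50,0],"rot": [0,0,0]}
    - {"jaw": 0.75,"offset": [-3,-50,0],"rot": [0,0,0]}
    - {"jaw": 0.75,"offset": [-3,-50,0],"rot": [0,0,0]}

```text
time_s: 23.95
eef_pos: [0.4509, -0.122, 0.1593]
eef_rot: [-0.001, 1.0, -0.0, -0.001]
wrist_force: [-0.0, 0.2, 0.4]
opening: 0.749
grasp_force: 0.0
```

Emit:
apply_moves:
  moves:
    - {"jaw": 0.75,"offset": [-3,-50,0],"rot": [0,0,0]}
    - {"jaw": 0.75,"offset": [-3,-50,0],"rot": [0,0,0]}
    - {"jaw": 0.75,"offset": [-3,-50,0],"rot": [0,0,0]}
    - {"jaw": 0.75,"offset": [-3,-50,0],"rot": [0,0,0]}
    - {"jaw": 0.75,"offset": [-3,-50,0],"rot": [0,0,0]}

```text
time_s: 24.58
eef_pos: [0.436, 0.1274, 0.1594]
eef_rot: [0.0, 1.0, -0.0, -0.001]
wrist_force: [0.0, -0.1, 0.5]
opening: 0.752
grasp_force: 0.0
```

Emit:
apply_moves:
  moves:
    - {"jaw": 0.75,"offset": [-3,-50,0],"rot": [0,0,0.7]}
    - {"jaw": 0.75,"offset": [-3,-50,0],"rot": [0,0,0.6]}
    - {"jaw": 0.75,"offset": [-3,-50,0],"rot": [0,0,0]}
    - {"jaw": 0.75,"offset": [-3,-50,0],"rot": [0,0,0]}
    - {"jaw": 0.75,"offset": [-3,-37,0],"rot": [0,0,0]}

```text
time_s: 25.2
eef_pos: [0.4248, 0.3644, 0.1589]
eef_rot: [0.001, 1.0, -0.011, -0.002]
wrist_force: [0.4, -0.1, 0.1]
opening: 0.75
grasp_force: 0.0
```

Emit:
apply_moves:
  moves:
    - {"jaw": 0.75,"offset": [0,0,0],"rot": [0,0,0]}
    - {"jaw": 0.75,"offset": [0,0,0],"rot": [0,0,0]}
    - {"jaw": 0.75,"offset": [0,0,0],"rot": [0,0,0]}
    - {"jaw": 0.75,"offset": [0,0,0],"rot": [0,0,0]}
    - {"jaw": 0.75,"offset": [0,0,0],"rot": [0,0,0]}

```text
time_s: 25.82
eef_pos: [0.4266, 0.3625, 0.1611]
eef_rot: [-0.0, 1.0, -0.012, 0.0]
wrist_force: [0.1, 0.0, 0.5]
opening: 0.75
grasp_force: 0.0
```

```bash
python3 - <<'E'
from w import *
img,W,p,r=wcloud('w4.png');P=W.reshape(-1,3);P=P[~np.isnan(P).any(1)]
print(p,cyl(P,np.array([.418,.361]),np.radians(-1.3),.07,(.025,.06)))
# tube far end: top height profile
q=P[(abs(P[:,1]-.361)<.006)&(P[:,2]>.028)]
for x in np.arange(.47,.53,.002):
    s=q[abs(q[:,0]-x)<.001,2]; print(round(x,3),np.median(s).round(4) if len(s) else None,end=' ')
print(len(ctrl.outline_of('wrist','spare_roller_centre')))
E
python3 plan.py
```

```text
[0.42663238 0.36249512 0.16112305] (array([-0.0014,  0.0043,  0.0315]), np.int64(5340), array([-0.0694,  0.0692]))
0.47 0.0474 0.472 0.0471 0.474 0.0473 0.476 0.047 0.478 0.0468 0.48 0.0471 0.482 0.0472 0.484 0.0472 0.486 0.0473 0.488 0.0471 0.49 0.0471 0.492 0.0475 0.494 0.0471 0.496 0.0468 0.498 0.047 0.5 0.0472 0.502 0.0468 0.504 0.046 0.506 0.0363 0.508 0.0355 0.51 0.0355 0.512 0.0354 0.514 0.0358 0.516 0.0353 0.518 0.0355 0.52 0.0349 0.522 None 0.524 None 0.526 None 0.528 None 0.53 None 2
now [0.4266 0.3628 0.1611] th -91.36 tilt 0.02 F [-0.25  0.15 -0.34] t 25.925
```

View pics/w4.png

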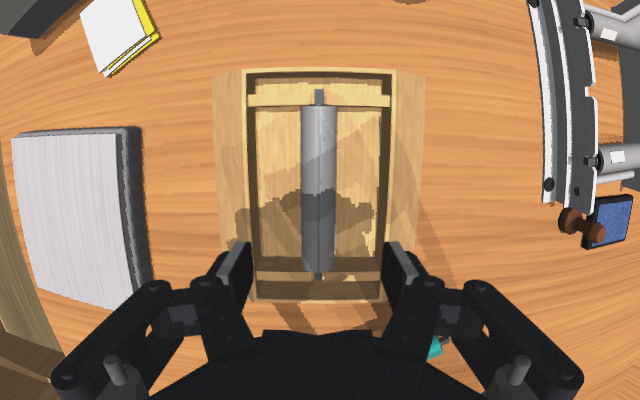

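The wrist view shows the grey spare (318,185) in the carton saddles, plain grey rather than turquoise, with the fingers straddling it. Its centre measures (0.430, 0.362), height 31.5 mm. I descend and grip.

Emit:
apply_moves:
  moves:
    - {"jaw": 0.75,"offset": [3.4,0.6,30],"rot": [0,0,0.2]}
    - {"jaw": 0.75,"offset": [0,0,40],"rot": [0,0,0]}
    - {"jaw": 0.75,"offset": [0,0,40],"rot": [0,0,0]}
    - {"jaw": 0.7,"offset": [0,0,30],"rot": [0,0,0]}
    - {"jaw": 0.6,"offset": [0,0,11],"rot": [0,0,0]}

```text
time_s: 26.55
eef_pos: [0.4285, 0.3616, 0.0081]
eef_rot: [0.001, 1.0, -0.013, -0.001]
wrist_force: [-0.1, -0.3, 0.3]
opening: 0.594
grasp_force: 0.0
```

Emit:
apply_moves:
  moves:
    - {"jaw": 0.5,"offset": [0,0,0],"rot": [0,0,0]}
    - {"jaw": 0.45,"offset": [0,0,0],"rot": [0,0,0]}
    - {"jaw": 0.42,"offset": [0,0,0],"rot": [0,0,0]}
    - {"jaw": 0.4,"offset": [0,0,0],"rot": [0,0,0]}
    - {"jaw": 0.39,"offset": [0,0,0],"rot": [0,0,0]}

```text
time_s: 27.18
eef_pos: [0.43, 0.3624, 0.0104]
eef_rot: [-0.0, 1.0, -0.013, 0.0]
wrist_force: [0.2, 0.1, 0.3]
opening: 0.391
grasp_force: 0.2
```

Emit:
apply_moves:
  moves:
    - {"jaw": 0.36,"offset": [0,0,0],"rot": [0,0,0]}
    - {"jaw": 0.3,"offset": [0,0,0],"rot": [0,0,0]}
    - {"jaw": 0.2,"offset": [0,0,0],"rot": [0,0,0]}
    - {"jaw": 0.1,"offset": [0,0,0],"rot": [0,0,0]}
    - {"jaw": 0.1,"offset": [0,0,0],"rot": [0,0,0]}

```text
time_s: 27.8
eef_pos: [0.43, 0.3625, 0.0105]
eef_rot: [-0.0, 1.0, -0.013, 0.0]
wrist_force: [-0.8, -0.8, 4.1]
opening: 0.356
grasp_force: 58.8
```

Emit:
apply_moves:
  moves:
    - {"jaw": 0.1,"offset": [0,0,-4],"rot": [0,0,0]}
    - {"jaw": 0.1,"offset": [0,0,-15],"rot": [0,0,0]}
    - {"jaw": 0.1,"offset": [0,0,-40],"rot": [0,0,0]}
    - {"jaw": 0.1,"offset": [0,0,-60],"rot": [0,0,0]}
    - {"jaw": 0.1,"offset": [0,0,-21],"rot": [0,0,0]}

```text
time_s: 28.42
eef_pos: [0.4316, 0.3636, 0.155]
eef_rot: [-0.002, 1.0, -0.013, 0.003]
wrist_force: [-0.1, -1.5, -3.3]
opening: 0.355
grasp_force: 60.1
```

```bash
python3 plan.py .5487,-.0055,.145,6.6,13 | sed 's/np.float64//g'
python3 - <<'E'
from w import *
img,W,p,r=wcloud();h=held(W,p,r);print({k:h[k] for k in list(range(30,72,8))+list(range(72,93))})
E
```

```text
now [0.4316 0.3636 0.155 ] th -91.52 tilt 0.4 F [-0.11 -1.52 -3.32] t 28.425
[9.8, 28.1, 0.8] [0, 0, (-7.5)]
[6.0, 29.2, 0.8] [0, 0, (-7.6)]
[2.1, 29.7, 0.8] [0, 0, (-7.5)]
[-1.8, 29.7, 0.8] [0, 0, (-7.6)]
[-5.7, 29.2, 0.8] [0, 0, (-7.5)]
[-9.5, 28.2, 0.7] [0, 0, (-7.6)]
[-13.2, 26.7, 0.8] [0, 0, (-7.5)]
[-16.5, 24.8, 0.7] [0, 0, (-7.6)]
[-19.7, 22.4, 0.8] [0, 0, (-7.5)]
[-22.4, 19.6, 0.7] [0, 0, (-7.6)]
[-24.8, 16.5, 0.8] [0, 0, (-7.5)]
[-26.8, 13.1, 0.7] [0, 0, (-7.6)]
[-28.3, 9.5, 0.8] [0, 0, (-7.5)]
-> [ 0.5487 -0.0055  0.145 ] 6.6
{30: -36.2, 38: -36.0, 46: -36.2, 54: -36.0, 62: -36.0, 70: -36.1, 72: -35.9, 73: -35.9, 74: -35.5, 75: -32.1, 76: -30.7, 77: -25.0, 78: -24.8, 79: -24.9, 80: -24.6, 81: -24.8, 82: -24.8, 83: -24.6, 84: -25.0, 85: -24.9, 86: -24.9, 87: -24.9, 88: -24.9, 89: -25.0, 90: nan, 91: nan, 92: nan}
```

Emit:
apply_moves:
  moves:
    - {"jaw": 0.1,"offset": [10,28,1],"rot": [0,0,-7.5]}
    - {"jaw": 0.1,"offset": [6,29,1],"rot": [0,0,-7.6]}
    - {"jaw": 0.1,"offset": [2,30,1],"rot": [0,0,-7.5]}
    - {"jaw": 0.1,"offset": [-2,30,1],"rot": [0,0,-7.6]}
    - {"jaw": 0.1,"offset": [-6,29,1],"rot": [0,0,-7.5]}

```text
time_s: 29.1
eef_pos: [0.474, 0.2191, 0.1444]
eef_rot: [-0.0, 0.95, 0.313, -0.001]
wrist_force: [-0.5, 0.4, -3.4]
opening: 0.356
grasp_force: 60.1
```

Emit:
apply_moves:
  moves:
    - {"jaw": 0.1,"offset": [-9,28,1],"rot": [0,0,-7.6]}
    - {"jaw": 0.1,"offset": [-13,27,1],"rot": [0,0,-7.5]}
    - {"jaw": 0.1,"offset": [-17,25,1],"rot": [0,0,-7.6]}
    - {"jaw": 0.1,"offset": [-20,22,1],"rot": [0,0,-7.5]}
    - {"jaw": 0.1,"offset": [-22,20,1],"rot": [0,0,-7.6]}

```text
time_s: 29.72
eef_pos: [0.5194, 0.0774, 0.1394]
eef_rot: [-0.0, 0.797, 0.603, -0.0]
wrist_force: [-0.2, 0.2, -3.3]
opening: 0.356
grasp_force: 60.1
```

Emit:
apply_moves:
  moves:
    - {"jaw": 0.1,"offset": [-25,16,0],"rot": [0,0,-7.5]}
    - {"jaw": 0.1,"offset": [-27,13,0],"rot": [0,0,-7.6]}
    - {"jaw": 0.1,"offset": [-28,10,0],"rot": [0,0,-7.5]}
    - {"jaw": 0.1,"offset": [0,0,0],"rot": [0,0,0]}
    - {"jaw": 0.1,"offset": [0,0,0],"rot": [0,0,0]}

```text
time_s: 30.35
eef_pos: [0.546, -0.0066, 0.1394]
eef_rot: [-0.001, 0.666, 0.746, -0.0]
wrist_force: [-0.5, -0.5, -3.3]
opening: 0.36
grasp_force: 60.1
```

Emit:
apply_moves:
  moves:
    - {"jaw": 0.1,"offset": [0,0,0],"rot": [0,0,0]}
    - {"jaw": 0.1,"offset": [0,0,0],"rot": [0,0,0]}
    - {"jaw": 0.1,"offset": [0,0,0],"rot": [0,0,0]}
    - {"jaw": 0.1,"offset": [0,0,0],"rot": [0,0,0]}
    - {"jaw": 0.1,"offset": [0,0,0],"rot": [0,0,0]}

```text
time_s: 30.98
eef_pos: [0.5468, -0.007, 0.14]
eef_rot: [0.0, 0.665, 0.746, -0.0]
wrist_force: [-0.3, 0.1, -3.5]
opening: 0.358
grasp_force: 60.1
```

```bash
python3 plan.py .5487,-.0045,.062,6.6,1 | sed 's/np.float64//g'
python3 - <<'E'
from w import *
img,W,p,r=wcloud('w5.png');h=held(W,p,r);print({k:h[k] for k in list(range(30,72,8))+list(range(72,93))})
L=((W-p)@r.as_matrix()).reshape(-1,3);L=L[~np.isnan(L).any(1)]
k=(abs(L[:,0]-.083)<.005)&(abs(L[:,1])<.01)&(L[:,2]<-.01);q=L[k]; print('axle y',np.percentile(q[:,1],[1,50,99]).round(4),'z slope',np.polyfit(q[abs(q[:,1])<.003,1],q[abs(q[:,1])<.003,2],1).round(3))
P=W.reshape(-1,3);P=P[~np.isnan(P).any(1)]
c=np.array([.5489,-.007]);a=np.radians(6.6);ex=np.array([np.cos(a),np.sin(a)])
for x in(-.075,.075):print(x,cyl(P,c+x*ex,a+np.pi/2,.07,(.055,.09)))
i=cv2.imread('pics/w5.png')[40:340,140:500];cv2.imwrite('pics/w5c.png',cv2.resize(i,None,fx=2,fy=2,interpolation=2))
E
```

```text
now [ 0.5468 -0.007   0.14  ] th 6.57 tilt 0.0 F [-0.3   0.06 -3.47] t 30.975
[2.3, 2.2, 78.0] [0, 0, (-0.0)]
-> [ 0.5487 -0.0045  0.062 ] 6.6
{30: -35.9, 38: -35.9, 46: -36.0, 54: -35.9, 62: -35.8, 70: -36.0, 72: -36.1, 73: -35.9, 74: -35.6, 75: -32.4, 76: -31.8, 77: -24.7, 78: -24.9, 79: -24.8, 80: -24.9, 81: -24.8, 82: -24.7, 83: -24.9, 84: -24.7, 85: -24.9, 86: -24.8, 87: -24.9, 88: -24.7, 89: -24.7, 90: -23.5, 91: nan, 92: nan}
axle y [-0.003   0.0007  0.0045] z slope [ 0.025 -0.025]
-0.075 (array([0.    , 0.0022, 0.0596]), np.int64(6556), array([-0.0555,  0.0694]))
0.075 (array([ 0.    , -0.0007,  0.0596]), np.int64(6537), array([-0.0562,  0.0694]))
```

View pics/w5c.png

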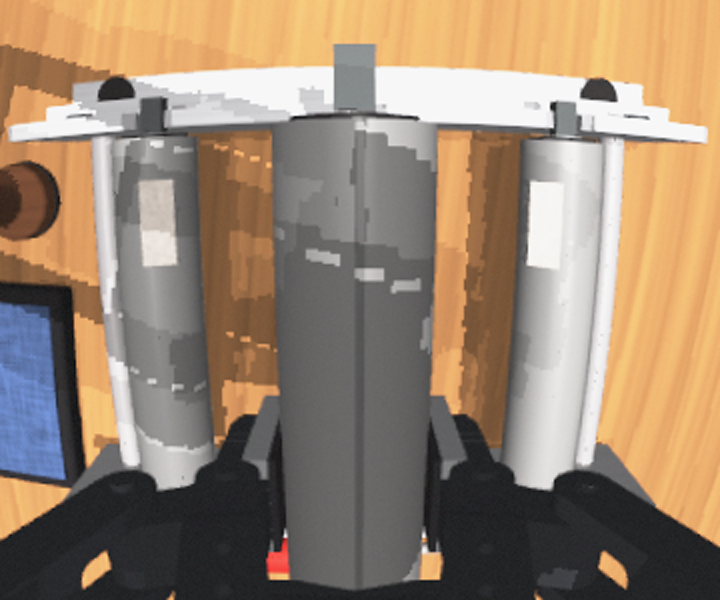

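Everything lines up in this view: the spare's axle end (crop 355,75) is flat side up and sits over the empty slot, and the neighbours are undisturbed. Centring corrections are about 2 mm each way. I lower to just above the lead-ins, then in small steps.

Emit:
apply_moves:
  moves:
    - {"jaw": 0.1,"offset": [2.3,1.9,10],"rot": [0,0,0]}
    - {"jaw": 0.1,"offset": [0,0,25],"rot": [0,0,0]}
    - {"jaw": 0.1,"offset": [0,0,25],"rot": [0,0,0]}
    - {"jaw": 0.1,"offset": [0,0,17],"rot": [0,0,0]}
    - {"jaw": 0.1,"offset": [0,0,7],"rot": [0,0,0]}

```text
time_s: 31.65
eef_pos: [0.5477, -0.0044, 0.0546]
eef_rot: [-0.001, 0.665, 0.746, -0.001]
wrist_force: [-0.5, -0.2, -2.9]
opening: 0.358
grasp_force: 60.2
```

Emit:
apply_moves:
  moves:
    - {"jaw": 0.1,"offset": [0,0,0],"rot": [0,0,0]}
    - {"jaw": 0.1,"offset": [0,0,1],"rot": [0,0,0]}
    - {"jaw": 0.1,"offset": [0,0,1],"rot": [0,0,0]}
    - {"jaw": 0.1,"offset": [0,0,1],"rot": [0,0,0]}
    - {"jaw": 0.1,"offset": [0,0,1],"rot": [0,0,0]}

```text
time_s: 32.28
eef_pos: [0.5485, -0.0046, 0.0521]
eef_rot: [0.0, 0.665, 0.746, 0.0]
wrist_force: [0.3, -0.1, -3.7]
opening: 0.358
grasp_force: 60.2
```

```bash
python3 plan.py
python3 - <<'E'
from w import *
img,W,p,r=wcloud();P=W.reshape(-1,3);P=P[~np.isnan(P).any(1)]
c=np.array([.5489,-.007]);a=np.radians(6.6);ex=np.array([np.cos(a),np.sin(a)]);ey=np.array([-ex[1],ex[0]])
L=np.c_[(P[:,:2]-c)@ex,(P[:,:2]-c)@ey,P[:,2]]
k=(abs(L[:,0])<.02)&(abs(L[:,1]-.0885)<.002)&(L[:,2]>.03)&(L[:,2]<.09);q=L[k]
a=q[q[:,2]>.0715];print('axle',len(a),np.percentile(a[:,0],[2,98]).round(4))
k=(abs(L[:,0])<.02)&(abs(L[:,1]-.082)<.0025);q=L[k]
for x in np.arange(-.018,.019,.002):
    s=q[abs(q[:,0]-x)<.001,2];print(round(x*1000),np.round(np.median(s),4) if len(s) else None,end=' ')
E
```

```text
now [ 0.5485 -0.0046  0.0521] th 6.57 tilt 0.02 F [ 0.3  -0.06 -3.7 ] t 32.275
axle 215 [-0.003   0.0044]
-18 0.0683 -16 0.0681 -14 0.0684 -12 0.0682 -10 0.0683 -8 0.0674 -6 0.0649 -4 0.056 -2 0.0771 0 0.077 2 0.0771 4 0.0771 6 0.0647 8 0.0665 10 0.0684 12 0.0682 14 0.0682 16 0.0683 18 0.0682
```

Emit:
apply_moves:
  moves:
    - {"jaw": 0.1,"offset": [0,-0.3,1],"rot": [0,0,0]}
    - {"jaw": 0.1,"offset": [0,0,1],"rot": [0,0,0]}
    - {"jaw": 0.1,"offset": [0,0,1],"rot": [0,0,0]}
    - {"jaw": 0.1,"offset": [0,0,0.5],"rot": [0,0,0]}
    - {"jaw": 0.1,"offset": [0,0,0],"rot": [0,0,0]}

```text
time_s: 32.95
eef_pos: [0.5481, -0.0046, 0.0484]
eef_rot: [-0.0, 0.665, 0.746, -0.0]
wrist_force: [-0.2, -0.5, -3.0]
opening: 0.36
grasp_force: 60.2
```

Emit:
apply_moves:
  moves:
    - {"jaw": 0.1,"offset": [0,0,1],"rot": [0,0,0]}
    - {"jaw": 0.1,"offset": [0,0,1],"rot": [0,0,0]}
    - {"jaw": 0.1,"offset": [0,0,0.5],"rot": [0,0,0]}
    - {"jaw": 0.1,"offset": [0,0,0],"rot": [0,0,0]}
    - {"jaw": 0.1,"offset": [0,0,0],"rot": [0,0,0]}

```text
time_s: 33.58
eef_pos: [0.5482, -0.0046, 0.046]
eef_rot: [0.0, 0.665, 0.746, 0.0]
wrist_force: [0.3, -0.3, -3.5]
opening: 0.356
grasp_force: 60.2
```

Emit:
apply_moves:
  moves:
    - {"jaw": 0.1,"offset": [0,0,1],"rot": [0,0,0]}
    - {"jaw": 0.1,"offset": [0,0,1],"rot": [0,0,0]}
    - {"jaw": 0.1,"offset": [0,0,1],"rot": [0,0,0]}
    - {"jaw": 0.1,"offset": [0,0,0],"rot": [0,0,0]}
    - {"jaw": 0.1,"offset": [0,0,0],"rot": [0,0,0]}

```text
time_s: 34.2
eef_pos: [0.5481, -0.0046, 0.043]
eef_rot: [-0.0, 0.665, 0.746, 0.0]
wrist_force: [-0.0, -0.4, -3.2]
opening: 0.354
grasp_force: 60.2
```

Emit:
apply_moves:
  moves:
    - {"jaw": 0.1,"offset": [0,0,1],"rot": [0,0,0]}
    - {"jaw": 0.1,"offset": [0,0,1],"rot": [0,0,0]}
    - {"jaw": 0.1,"offset": [0,0,1],"rot": [0,0,0]}
    - {"jaw": 0.1,"offset": [0,0,0],"rot": [0,0,0]}
    - {"jaw": 0.1,"offset": [0,0,0],"rot": [0,0,0]}

```text
time_s: 34.83
eef_pos: [0.5481, -0.0046, 0.04]
eef_rot: [-0.0, 0.665, 0.746, -0.0]
wrist_force: [-0.2, -0.4, -1.9]
opening: 0.354
grasp_force: 60.2
```

Emit:
apply_moves:
  moves:
    - {"jaw": 0.1,"offset": [0,0,0.5],"rot": [0,0,0]}
    - {"jaw": 0.1,"offset": [0,0,0.5],"rot": [0,0,0]}
    - {"jaw": 0.1,"offset": [0,0,0.3],"rot": [0,0,0]}
    - {"jaw": 0.1,"offset": [0,0,0],"rot": [0,0,0]}
    - {"jaw": 0.1,"offset": [0,0,0],"rot": [0,0,0]}

```text
time_s: 35.45
eef_pos: [0.5481, -0.0046, 0.0387]
eef_rot: [0.0, 0.665, 0.746, 0.0]
wrist_force: [-1.6, 1.0, -4.1]
opening: 0.362
grasp_force: 60.2
```

Emit:
apply_moves:
  moves:
    - {"jaw": 0.1,"offset": [0,0,0.3],"rot": [0,0,0]}
    - {"jaw": 0.1,"offset": [0,0,0.2],"rot": [0,0,0]}
    - {"jaw": 0.1,"offset": [0,0,0],"rot": [0,0,0]}
    - {"jaw": 0.1,"offset": [0,0,0],"rot": [0,0,0]}
    - {"jaw": 0.1,"offset": [0,0,0],"rot": [0,0,0]}

```text
time_s: 36.08
eef_pos: [0.5483, -0.0046, 0.0385]
eef_rot: [0.0, 0.665, 0.746, 0.0]
wrist_force: [-2.6, 1.4, 6.3]
opening: 0.36
grasp_force: 60.7
```

Seated: it pushes back with about 6 N plus its weight. I release gently, open to clear and rise.

Emit:
apply_moves:
  moves:
    - {"jaw": 0.35,"offset": [0,0,0],"rot": [0,0,0]}
    - {"jaw": 0.38,"offset": [0,0,0],"rot": [0,0,0]}
    - {"jaw": 0.42,"offset": [0,0,0],"rot": [0,0,0]}
    - {"jaw": 0.5,"offset": [0,0,0],"rot": [0,0,0]}
    - {"jaw": 0.6,"offset": [0,0,0],"rot": [0,0,0]}

```text
time_s: 36.7
eef_pos: [0.5482, -0.0046, 0.0381]
eef_rot: [0.0, 0.665, 0.746, 0.0]
wrist_force: [0.8, -0.3, -0.4]
opening: 0.599
grasp_force: 0.0
```

Emit:
apply_moves:
  moves:
    - {"jaw": 0.6,"offset": [0,0,0],"rot": [0,0,0]}
    - {"jaw": 0.6,"offset": [0,0,-15],"rot": [0,0,0]}
    - {"jaw": 0.6,"offset": [0,0,-35],"rot": [0,0,0]}
    - {"jaw": 0.6,"offset": [0,0,-60],"rot": [0,0,0]}
    - {"jaw": 0.6,"offset": [0,0,-20],"rot": [0,0,0]}

```text
time_s: 37.33
eef_pos: [0.5506, -0.0051, 0.1737]
eef_rot: [0.003, 0.665, 0.747, 0.002]
wrist_force: [-0.3, -0.6, -1.6]
opening: 0.598
grasp_force: 0.0
```

Emit:
apply_moves:
  moves:
    - {"jaw": 0.6,"offset": [0,0,0],"rot": [0,0,0]}
    - {"jaw": 0.6,"offset": [0,0,0],"rot": [0,0,0]}
    - {"jaw": 0.6,"offset": [0,0,0],"rot": [0,0,0]}
    - {"jaw": 0.6,"offset": [0,0,0],"rot": [0,0,0]}
    - {"jaw": 0.6,"offset": [0,0,0],"rot": [0,0,0]}

```text
time_s: 37.95
eef_pos: [0.5478, -0.0045, 0.1675]
eef_rot: [-0.001, 0.665, 0.746, -0.0]
wrist_force: [0.9, -0.1, -0.5]
opening: 0.6
grasp_force: 0.0
```

```bash
python3 plan.py
python3 - <<'E'
from w import *
img,W,p,r=wcloud('w6.png');P=W.reshape(-1,3);P=P[~np.isnan(P).any(1)]
c=np.array([.5489,-.007]);a=np.radians(6.6);ex=np.array([np.cos(a),np.sin(a)])
for x in(-.075,0,.075):print(x,cyl(P,c+x*ex,a+np.pi/2,.07,(.055,.09)))
ey=np.array([-ex[1],ex[0]])
for x in(-.075,0,.075):
    l=(P[:,:2]-c)@ex-x;s=(P[:,:2]-c)@ey;k=(abs(l)<.006)&(P[:,2]>.072)&(abs(s)<.1)&(P[:,2]<.082);print(np.percentile(s[k],[.5,99.5]).round(4),end=' ')
for n in('top',):
    Q=cloud(n,snap(n)[1]).reshape(-1,3);print('tray',cyl(Q,np.array([.468,-.364]),0.,.08,(.015,.05)))
E
```

```text
now [ 0.5478 -0.0045  0.1675] th 6.57 tilt 0.07 F [ 0.86 -0.14 -0.51] t 37.95
-0.075 (array([0.0001, 0.002 , 0.0597]), np.int64(4961), array([-0.055 ,  0.0695]))
0 (array([0.0002, 0.001 , 0.0596]), np.int64(6267), array([-0.0693,  0.0693]))
0.075 (array([ 0.    , -0.0013,  0.0596]), np.int64(4928), array([-0.0551,  0.0695]))
[-0.0489  0.0767] [-0.0718  0.0762] [-0.0489  0.0757] tray (array([0.0013, 0.    , 0.0196]), np.int64(566), array([-0.0775,  0.0756]))
```

View pics/w6.png

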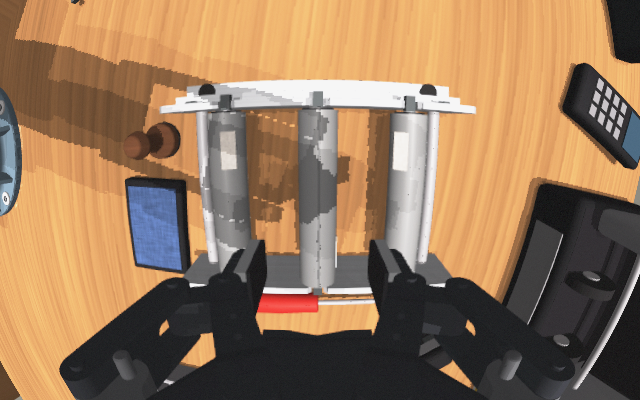

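The spare (318,200) is level with its neighbours, which sit at (229,185) and (408,180). Its centre height is 59.6 mm, it is within 0.3 mm of the slot centre and square, and its ends match theirs. The dragging roller is still on the tray floor at 19.6 mm, so I hand in.

```bash
python3 -c "
from bench import ctrl
print(ctrl.hand_in())"
```

```text
the job is handed in; nothing more can be done
None
```

Job handed in: slot_1 held the dragging roller, which now lies in the grey tray, and the spare is fully home in its slots with the two good rollers still in place; the hand-in call returned no verdict.

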